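# Grade the kinematic-mount balls

### The arm

A 6-joint arm with a two-finger parallel gripper is mounted at the origin on the work surface. World frame = base frame: x ahead of the robot, y to its left, z up, the work surface at z = 0. Lengths are in m, angles in rad, forces in N, time in s.
With the tool pointing down it reaches from about 0.425 to 0.95 m from the base axis. Payload 14.7 kg.
Tool frame: the origin (TCP) lies at the very end of the fingers, on their centre line; the grasp point (between the pads) lies 19 mm behind it; z points along the fingers, y is the direction in which the jaws open and shut (so a half turn about z gives the same grasp; the last joint's range is limited). The gripper opens to 85 mm and grips with 20 to 120 N. Pads are 22 mm wide; open, the fingers measure 114 mm over their backs; the gripper's body (76 mm by 85 mm) begins 54 mm behind the grasp point. The pads swing forward as they close: fully open they stand 13 mm farther back than shut.
Start: joints at [1.132, 0.48, 1.596, -0, 1.065, -0.047], TCP at [0.248, 0.601, 0.231] pointing down, gripper open.
Joint ranges: [-2.75, 2.75], [-0.82, 2.05], [0.23, 2.67], [-1.56, 4.7], [0.09, 2.69], [-2.92, 2.92]. Speed limits (rad/s): [1.89, 1.89, 2.39, 3.01, 3.01, 3.01].

### API

Orientations are given as a rotation vector (axis times angle).
In Python, from cell import robot, telemetry, optics, workorder gives the robot as it stands. Calls block until the motion is done:
- robot.move_to(position, orientation): joint-space move of the TCP to a pose.
- robot.move_straight(position, attitude=None, vel=0.15): straight line of the TCP; attitude=None keeps the orientation; vel is the mean speed in m/s.
- robot.set_joints(angles): joint-space move.
- robot.move_gripper(opening): opening from 0.0 (shut) to 1.0 (fully open); the grip force is fixed at half the most; returns when the fingers have stopped.
- robot.dwell(seconds).
- robot.inverse_kinematics(position, orientation): joint angles nearest the present ones, or None.
- telemetry.get_state(): the state.
- optics.camera(name): name is "scene" or "side" or "wrist"; returns a dict with "pixels" (384x512x3 uint8, red, green, blue), "z_map" (384x512 float32, m along the optical axis (not along the pixel's ray), 0 where there is no reading), "fx", "fy", "cx", "cy" (pixels), "camera_from_world" (4x4, takes a point from world to camera coordinates). Camera axes: x right, y down, z forward; pixel columns grow to the right and rows downward; lengths in m; the calibration is good to about 2 mm. A picture is of the moment at which its call begins.
A pose or a line that the arm cannot do raises robot.Unreachable and nothing moves.
- workorder.job_done(): hands the job in, once; it reports no verdict.
The state is a dict: "clock": time; "qpos": joint angles; "qvel": joint speeds; "effort": joint torques, N m; "ee_pos": TCP position; "tcp_rot": TCP orientation; "force": force on the tool from outside, world axes, zero at the start; "torque": the same for the moment, N m; "opening": opening from 0.0 (shut) to 1.0 (fully open).
Only numpy, scipy, OpenCV 4.12 (cv2) and the standard library are available. Lean on these libraries where they do the work, as an engineer would, in place of code of your own. Each camera call takes 0.05 s, during which the arm holds its last target. There are 200 camera calls.

### The job

Take the steel scoop of mixed bearing balls by its handle, carry it over the upper end of the sloped rod sorter and tip all the balls out there, so that they roll down and sort themselves: the three small ones into the side tray, the three large ones into the tray at the lower end. Then set the empty scoop down flat and upright on the bench and let go. Do not push the other things on the bench about.

Things in the scene. Friction and masses are not known exactly. Their poses are not given: they have to be found in the camera images.
- scoop_grip (a point): Centre of the scoop's black handle: a rigid cross bar above the balance point, 12 mm thick (x), 66 mm long (y), 26 mm high, its centre 60 mm above the scoop's flat underside; pinch it across the 12 mm from above. Below it is free down to the balls (tops 28 mm up). x: to the scoop's closed rear, -x: to its open spout, z: up. Loaded 0.45 kg. The scoop stands left or right of the sorter.
- scoop_lip (a point): Top middle of the lip of the steel scoop's spout, 76 mm to -x of and 48 mm below the handle's centre; axes alike. The tray is 66 mm wide, walls 34 mm high, its rear wall 54 mm to +x of the handle. Its floor is flat up to 36 mm before the handle, then rises at 12 degrees to the lip: level it holds the balls; tipped spout-down well beyond 12 degrees (30 is ample) they roll out.
- sorter: Fixed sorter. Origin: on the table under its middle; +x uphill, -x downhill to the robot's side, z up. Six 8 mm rods, 18 mm apart in the clear, slope down 9 degrees from x = 120 to -94 mm; 138 mm wide inside; rod tops 79 mm up at x = 0. Side and upper end walls (at x = 121 mm) stand 33 mm above the rods, highest edge 131 mm above the table. Small balls fall between rods, large ones ride down.
- sorter_head (a point): Middle of the sorter's head, where balls are tipped in: x = 83, y = 0, z = 84 mm in the sorter's frame, axes alike; rod tops are 92 mm above the table here. A plate closes the lanes below the rods from x = 50 to 118 mm; further down they are open.
- small_tray (a point): Middle of the floor (4 mm above the table) of the side tray for small balls: inside 144 mm along x, 66 mm along y, walls 32 mm high; beside the rods at the sorter's +y side. A chute under the rods leads here. Axes as the sorter.
- large_tray (a point): Middle of the floor (4 mm above the table) of the tray for large balls below the lower end of the rods: inside 76 mm along x, 142 mm along y, walls 70 mm high. Axes as the sorter.
- small0_center (a point): Centre of a plain steel ball, 14 mm in diameter (small, 11 g). It starts in the scoop; its axes turn as it rolls.
- small1_center (a point): Centre of a plain steel ball, 14 mm in diameter (small, 11 g). It starts in the scoop; its axes turn as it rolls.
- small2_center (a point): Centre of a plain steel ball, 14 mm in diameter (small, 11 g). It starts in the scoop; its axes turn as it rolls.
- large0_center (a point): Centre of a plain steel ball, 25 mm in diameter (large, 64 g). It starts in the scoop; its axes turn as it rolls.
- large1_center (a point): Centre of a plain steel ball, 25 mm in diameter (large, 64 g). It starts in the scoop; its axes turn as it rolls.
- large2_center (a point): Centre of a plain steel ball, 25 mm in diameter (large, 64 g). It starts in the scoop; its axes turn as it rolls.
- wafer_box: Bystander: closed round white plastic wafer box, 118 mm across, 24 mm high.
- objective: Bystander: brass microscope objective standing on end, 32 mm across, 44 mm high.
- amber_bottle: Bystander: closed amber glass bottle, 56 mm across, 110 mm high.
- petri: Bystander: shallow glass dish, 90 mm across, 16 mm high.
- driver: Bystander: screwdriver lying down, 160 mm long (origin under its middle).
- tweezer_case: Bystander: flat grey case, 130 x 30 x 16 mm.
There are look-alikes about, which are no part of the job. Leave any blue or yellow look-alike of the part that bears scoop_grip alone.

How it is judged:
By the outcome, as a careful person would: the job done as asked, in the order asked, and still so for the second after the job is handed in, with the robot touching nothing.
It also fails if it takes over 69 s, if anything falls off the work surface, if the arm or the gripper's body presses on something with over 40 N, if the wrist force passes 120 N, or if a joint passes its speed limit or range.

## Working session

There is one attempt and no reset: what is moved stays moved. The work goes in short steps, each a Python script; the robot and the scene stay as the last script left them, time stands still between calls to the robot, and variables do not carry over. Pictures are saved under pics/ and viewed, about 8 in all and at most 12, crops included, and the job is handed in when it is done.

```bash
ls; mkdir -p pics
cat > h.py <<'E'
import numpy as np, cv2
from scipy.spatial.transform import Rotation as R
from cell import robot, telemetry, optics, workorder
def snap(n,f):
    c=optics.camera(n); cv2.imwrite('pics/'+f+'.png',c['pixels'][:,:,::-1]); np.savez('pics/'+f+'.npz',**c); return c
def cloud(c):
    v,u=np.mgrid[:384,:512]; z=c['z_map']
    p=np.stack([(u-c['cx'])/c['fx']*z,(v-c['cy'])/c['fy']*z,z],-1)
    T=np.linalg.inv(c['camera_from_world']); w=p@T[:3,:3].T+T[:3,3]; w[z==0]=np.nan; return w
E
python3 - <<'E'
from h import *
for n in('scene','side'): 
    c=snap(n,n+'0')
a=cv2.imread('pics/scene0.png');b=cv2.imread('pics/side0.png')
print(np.linalg.inv(c['camera_from_world'])[:3,3]); s=telemetry.get_state();print(s)
E
```

```text
pics
[0.08556621 1.05406244 0.96084657]
{'clock': 0.1, 'qpos': array([ 1.13240139e+00,  4.80772174e-01,  1.59679877e+00, -2.59240802e-05,
        1.06510380e+00, -4.65917274e-02]), 'qvel': array([ 0.00179103, -0.00043846, -0.00159081,  0.00179364,  0.00137049,
       -0.00081517]), 'effort': array([ 2.75142684e-04, -9.52267957e+01, -4.31046760e+01,  1.72218697e-04,
        5.00475711e-03, -5.43566625e-05]), 'ee_pos': array([0.24803478, 0.60042097, 0.23073909]), 'tcp_rot': array([-6.11448321e-01, -3.08127220e+00,  1.65843911e-03]), 'force': array([ 0.65866894, -0.05449705,  0.51781666]), 'torque': array([-0.00333578, -0.01496992,  0.02483503]), 'opening': 0.997874908354939}
```

View pics/scene0.png

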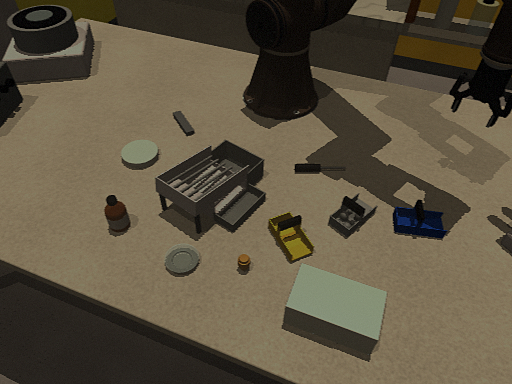

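View pics/side0.png

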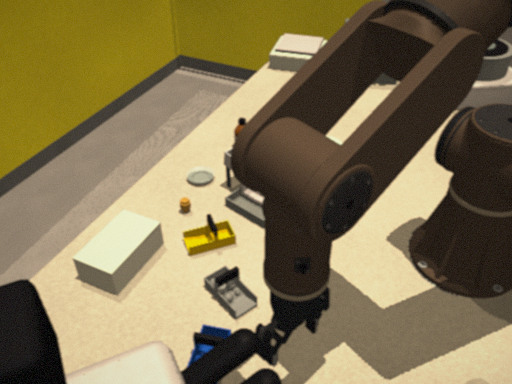

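Scene picture: the steel scoop is at about (350,213), with the blue one at (418,222) and the yellow one at (290,237). The sorter is at (210,185), with its side tray at (240,205). I'll project both clouds onto a top-down map.

Run:
```python
from h import *
class D(dict):pass
c=dict(np.load('pics/scene0.npz'))
w=cloud(c)
print(np.linalg.inv(c['camera_from_world'])[:3,3])
for n,u,v in[('handle',353,205),('scoop',372,203),('floor',345,225),('table',330,240),('sortfar',240,146),('sidetray',240,208),('blue',420,212)]: print(n,np.round(w[v-1:v+2,u-1:u+2].reshape(-1,3).mean(0),3))
a=c['pixels'][:,:,::-1]
x0,x1,y0,y1=.15,.85,-.4,.6 
# table-plane homography views: crops
s=cv2.resize(a[125:265,140:400],None,fx=3,fy=3,interpolation=cv2.INTER_CUBIC)
s=np.clip(s.astype(float)*1.5,0,255).astype(np.uint8)
cv2.imwrite('pics/crop1.png',s)
```

```text
[1.27939397 0.37640671 0.88710863]
handle [0.505 0.377 0.068]
scoop [0.412 0.427 0.   ]
floor [0.546 0.372 0.027]
table [ 0.589  0.345 -0.001]
sortfar [ 0.359 -0.015  0.031]
sidetray [0.582 0.079 0.005]
blue [0.464 0.546 0.071]
```

View pics/crop1.png

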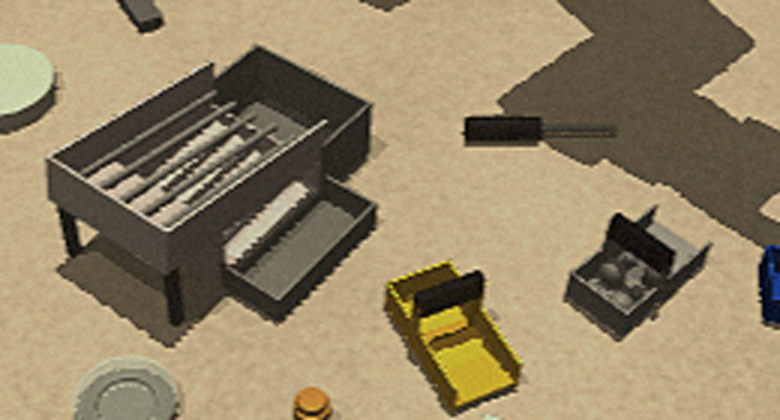

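Run:
```python
from h import *
c=dict(np.load('pics/scene0.npz')); w=cloud(c); px=c['pixels'].astype(int)
def reg(u0,u1,v0,v1): return w[v0:v1,u0:u1].reshape(-1,3),px[v0:v1,u0:u1].reshape(-1,3)
p,k=reg(325,382,190,240)
h=p[(p[:,2]>.045)&(p[:,2]<.085)]
print('handle',len(h),h.mean(0).round(4),'zmax',np.nanpercentile(h[:,2],98), cv2.minAreaRect(h[:,:2].astype(np.float32)))
s=p[(p[:,2]>.006)&(p[:,2]<.045)&(abs(p[:,0]-.5)<.12)&(abs(p[:,1]-.38)<.12)]
r=cv2.minAreaRect(s[:,:2].astype(np.float32));print('scoop',len(s),r,cv2.boxPoints(r).round(3).tolist())
p,k=reg(150,268,138,236)
t=p[p[:,2]>.012]
r=cv2.minAreaRect(t[:,:2].astype(np.float32));print('all',r,cv2.boxPoints(r).round(3).tolist())
t=p[p[:,2]>.075]
r=cv2.minAreaRect(t[:,:2].astype(np.float32));print('>75',r,cv2.boxPoints(r).round(3).tolist(),np.percentile(t[:,2],99))
# corners in image
for u,v in[(156,178),(157,178),(196,202),(196,203),(211,147),(210,148),(247,167),(263,160),(226,143)]:
    print(u,v,w[v,u].round(3))
# end wall face plane
q=p[(p[:,2]>.085)&(p[:,2]<.125)]
rng=np.random.default_rng(0);
for it in range(3):
    best=None
    for _ in range(500):
        a,b=q[rng.choice(len(q),2,replace=False),:2]; d=b-a; L=np.hypot(*d)
        if L<.03: continue
        n=np.array([-d[1],d[0]])/L; m=abs((q[:,:2]-a)@n)<.0025
        if best is None or m.sum()>best.sum(): best=m
    l=cv2.fitLine(q[best][:,:2].astype(np.float32),cv2.DIST_HUBER,0,.001,.001).ravel()
    print('line',best.sum(),'ang',np.degrees(np.arctan2(l[1],l[0])).round(2),l[2:],q[best].min(0).round(3),q[best].max(0).round(3)); q=q[~best]
```

```text
handle 227 [0.5041 0.3787 0.0639] zmax 0.07464256581485976 ((0.5010799169540405, 0.37781524658203125), (0.06800312548875809, 0.01664070039987564), 66.32353973388672)
scoop 695 ((0.4909434914588928, 0.383217990398407), (0.06893285363912582, 0.13455700874328613), 63.502010345458984) [[0.41499999165534973, 0.38199999928474426], [0.5360000133514404, 0.32199999690055847], [0.5669999718666077, 0.3840000033378601], [0.44600000977516174, 0.4440000057220459]]
all ((0.5282379984855652, -0.09551218152046204), (0.44079384207725525, 0.30091792345046997), 74.35795593261719) [[0.3240000009536743, -0.2669999897480011], [0.6140000224113464, -0.3479999899864197], [0.7329999804496765, 0.07599999755620956], [0.4429999887943268, 0.15700000524520874]]
>75 ((0.5853629112243652, -0.02964451164007187), (0.14951200783252716, 0.22632181644439697), 74.2299575805664) [[0.4560000002384186, -0.07100000232458115], [0.6740000247955322, -0.13199999928474426], [0.7149999737739563, 0.012000000104308128], [0.4970000088214874, 0.0729999989271164]] 0.13034002021590782
156 178 [ 0.668 -0.125  0.128]
157 178 [ 0.668 -0.122  0.129]
196 202 [0.702 0.011 0.127]
196 203 [0.705 0.012 0.127]
211 147 [ 0.458 -0.068  0.088]
210 148 [ 0.463 -0.069  0.087]
247 167 [0.505 0.068 0.095]
263 160 [0.431 0.09  0.067]
226 143 [ 0.39  -0.05   0.057]
line 463 ang -15.63 [0.6273305  0.03315472] [0.496 0.007 0.085] [0.712 0.07  0.125]
line 402 ang -15.39 [ 0.5783765  -0.10032459] [ 0.457 -0.129  0.085] [ 0.674 -0.068  0.125]
line 336 ang 74.46 [ 0.6904192  -0.05761688] [ 0.67  -0.129  0.085] [0.711 0.007 0.125]
```

Measured points:
- **Sorter:** origin about (0.572, -0.027), yaw -15.5°. The wall spacing and the 131 mm edge match the given sizes.
- **Scoop:** handle at (0.501, 0.378), +x at yaw about -26°. The 134×69 mm footprint and 74 mm handle top also match.

Next I'll check IK for every pose, then grasp.

```bash
cat >> h.py <<'E'
SO=np.array([.5716,-.0267,0]); SY=np.radians(-15.5)
G0=np.array([.501,.378,.062]); GY=np.radians(-26)
def scoop_R(yaw,tilt=0): # tilt>0: spout (-x) down
    return R.from_euler('z',yaw)*R.from_euler('y',-tilt,degrees=True)
FLIP=R.from_matrix(np.array([[0,1,0],[1,0,0],[0,0,-1]]).T)  # tool x=scoop y, tool y=scoop x, z down
FLIP2=R.from_matrix(np.array([[0,-1,0],[-1,0,0],[0,0,-1]]).T)
F=FLIP
def tool(grip,yaw,tilt=0,off=.002,F=None):
    """TCP pose holding handle centre+off(up) at grip"""
    S=scoop_R(yaw,tilt); rot=S*(F or FLIP)
    return np.array(grip)+S.apply([0,0,off-.019]), rot.as_rotvec()
def lip_to_grip(lip,yaw,tilt): return np.array(lip)+scoop_R(yaw,tilt).apply([.076,0,.048])
def sorter(p): return SO+R.from_euler('z',SY).apply(p)
E
python3 - <<'E'
from h import *
for nm,f in(('F',FLIP),('F2',FLIP2)):
    for g,y,t in[(G0,GY,0),(G0+[0,0,.2],GY,0),(lip_to_grip(sorter([.098,0,.2]),SY,0),SY,0),(lip_to_grip(sorter([.098,0,.14]),SY,38),SY,38)]:
        q=robot.inverse_kinematics(*tool(g,y,t,F=f)); print(nm,np.round(g,3),t,None if q is None else np.round(q,2))
E
```

```text
F [0.501 0.378 0.062] 0 [ 0.6   0.68  1.79 -0.    0.68  1.05]
F [0.501 0.378 0.262] 0 [ 0.6   0.44  1.64 -0.    1.07  1.05]
F [ 0.739 -0.073  0.248] 0 [-0.14  0.62  1.35 -0.    1.17  0.13]
F [ 0.695 -0.061  0.225] 38 [-0.07  0.39  2.07 -1.33  0.13  1.48]
F2 [0.501 0.378 0.062] 0 [ 0.6   0.68  1.79 -0.    0.68 -2.09]
F2 [0.501 0.378 0.262] 0 [ 0.6   0.44  1.64 -0.    1.07 -2.09]
F2 [ 0.739 -0.073  0.248] 0 None
F2 [ 0.695 -0.061  0.225] 38 [-0.07  0.39  2.07 -1.33  0.13 -1.66]
```

```bash
cat >> h.py <<'E'
LIP=sorter([.098,0,0]); PY=np.arctan2(LIP[1],LIP[0])
POUR=[(0,.165),(10,.150),(16,.142),(22,.138),(27,.136),(31,.135)]
def pour_pose(t,z): return tool(lip_to_grip(LIP+[0,0,z],PY,t),PY,t)
E
python3 - <<'E'
from h import *
for t,z in [(0,.2)]+POUR+[(33,.135),(33,.145)]:
    q=robot.inverse_kinematics(*pour_pose(t,z)); print(t,z,None if q is None else np.round(q,2))
E
```

```text
0 0.2 [-0.12  0.62  1.35  0.    1.17 -0.04]
0 0.165 [-0.12  0.65  1.39  0.    1.11 -0.04]
10 0.15 [-0.12  0.55  1.58  0.01  0.83 -0.05]
16 0.142 [-0.13  0.51  1.7   0.02  0.66 -0.06]
22 0.138 [-0.13  0.46  1.81  0.04  0.49 -0.08]
27 0.136 [-0.13  0.44  1.89  0.07  0.34 -0.12]
31 0.135 [-0.14  0.42  1.96  0.13  0.22 -0.18]
33 0.135 [-0.14  0.41  2.    0.2   0.16 -0.24]
33 0.145 [-0.14  0.39  1.99  0.17  0.19 -0.22]
```

Reachable to about 32° of tilt. I'll set the pour yaw to -0.135 so joint 4 stays near zero, then grasp and lift.

```bash
echo 'PY=-.135' >> h.py
python3 - <<'E'
from h import *
p,r=tool(G0,GY)
robot.move_to(p+[0,0,.12],r)
robot.move_gripper(.7)
robot.move_straight(p,vel=.1)
s=telemetry.get_state();print(s['clock'],s['ee_pos'],s['force'])
robot.move_gripper(0); s=telemetry.get_state();print(s['clock'],s['opening'],s['force'])
robot.move_straight(p+[0,0,.03],vel=.06)
s=telemetry.get_state();print(s['clock'],s['opening'],s['force'])
c=snap('scene','g1'); a=cv2.imread('pics/g1.png')[120:270,260:460]
cv2.imwrite('pics/g1c.png',cv2.resize(a,None,fx=3.5,fy=3.5,interpolation=cv2.INTER_CUBIC))
E
```

```text
3.125 [0.50138618 0.37827986 0.04565108] [0.17533027 0.33196882 0.2227808 ]
3.625 0.13299263702081632 [-1.06499345 -0.09315675  6.14483919]
4.275 0.12869683248052316 [-0.5423565  -0.40137659 -4.02732093]
```

View pics/g1c.png

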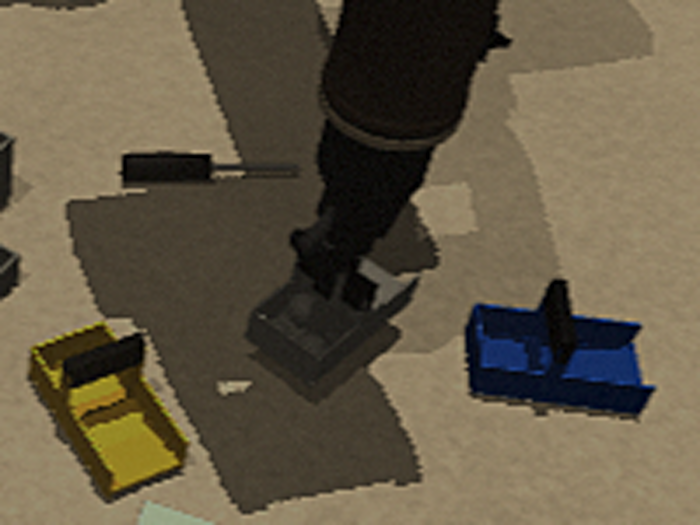

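The crop shows the steel scoop held level, lifted clear, with the balls still in it at about (300,325). The wrist reads about 4.0 N, consistent with 0.45 kg. Now I'll carry it over and pour.

Run:
```python
from h import *
p,r=tool(G0,GY)
robot.move_straight(p+[0,0,.19],vel=.10)
robot.move_straight(*pour_pose(0,.21),vel=.11)
s=telemetry.get_state();print(s['clock'],s['opening'],s['force'])
snap('scene','carry')
robot.move_straight(*pour_pose(*POUR[0]),vel=.08)
for t,z in POUR[1:]:
    robot.move_straight(*pour_pose(t,z),vel=.04)
    s=telemetry.get_state();print(t,s['clock'],s['force'].round(2))
    if t==16: snap('scene','p16')
snap('scene','p31'); robot.dwell(1.0)
snap('scene','p31b'); s=telemetry.get_state();print(s['clock'],s['opening'],s['force'])
ims=[cv2.imread(f'pics/{n}.png')[110:230,140:300] for n in('carry','p16','p31','p31b')]
m=np.vstack([np.hstack(ims[:2]),np.hstack(ims[2:])])
cv2.imwrite('pics/m1.png',np.clip(cv2.resize(m,None,fx=2.5,fy=2.5,interpolation=cv2.INTER_CUBIC)*1.5,0,255).astype(np.uint8))
```

```text
10.7917 0.12831868740041721 [-0.29445664  0.16789808 -4.82931228]
10 11.9333 [ 0.09 -0.12 -3.77]
16 12.225 [ 0.05  0.09 -2.69]
22 12.5833 [-3.21  1.13  2.87]
27 12.8833 [-6.37  0.51  4.75]
31 13.1583 [-7.4   1.53  6.33]
14.2583 0.13361049600616495 [-9.70413701  2.15663877  6.64603762]
```

View pics/m1.png

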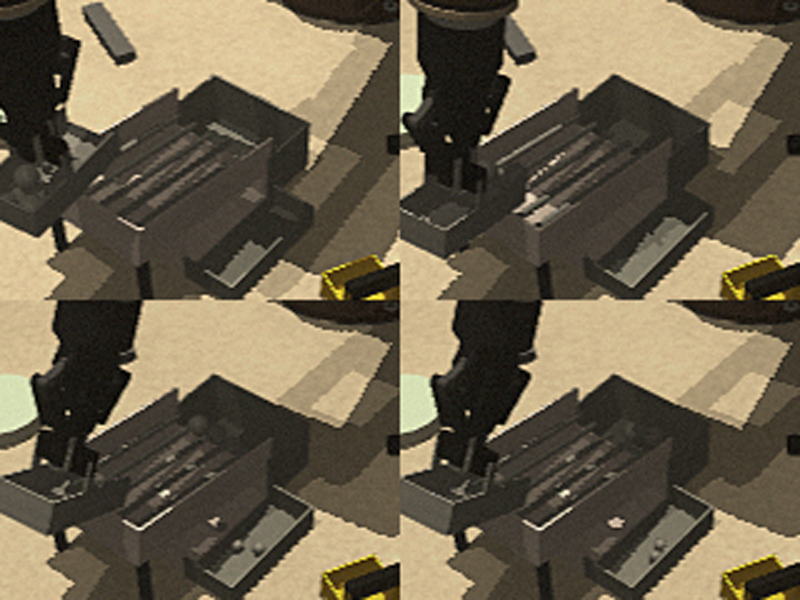

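The frames show the balls leaving the scoop, with at least two small ones in the side tray and the large ones at the lower end. The wrist reads about 12 N because the scoop is resting on the end wall. I'll lift straight up, still tilted, and look inside.

Run:
```python
from h import *
s=telemetry.get_state(); robot.move_straight(s['ee_pos']+[0,0,.02],vel=.05)
s=telemetry.get_state();print(s['clock'],s['force'],s['opening'],s['ee_pos'])
robot.move_straight(*pour_pose(32,.165),vel=.05); robot.dwell(.8)
robot.move_straight(*pour_pose(0,.22),vel=.08); robot.dwell(.3)
c=snap('scene','after'); s=telemetry.get_state();print(s['clock'],s['force'],s['opening'])
a=cv2.imread('pics/after.png')[125:235,130:280]
cv2.imwrite('pics/m2.png',np.clip(cv2.resize(a,None,fx=5,fy=5,interpolation=cv2.INTER_CUBIC)*1.7,0,255).astype(np.uint8))
```

```text
14.8083 [-0.77313317 -0.57322153 -2.57779   ] 0.12624284032795233 [ 0.7157184  -0.0597671   0.22098537]
17.3417 [-0.215164    0.46318428 -1.64104235] 0.12433769331951464
```

View pics/m2.png

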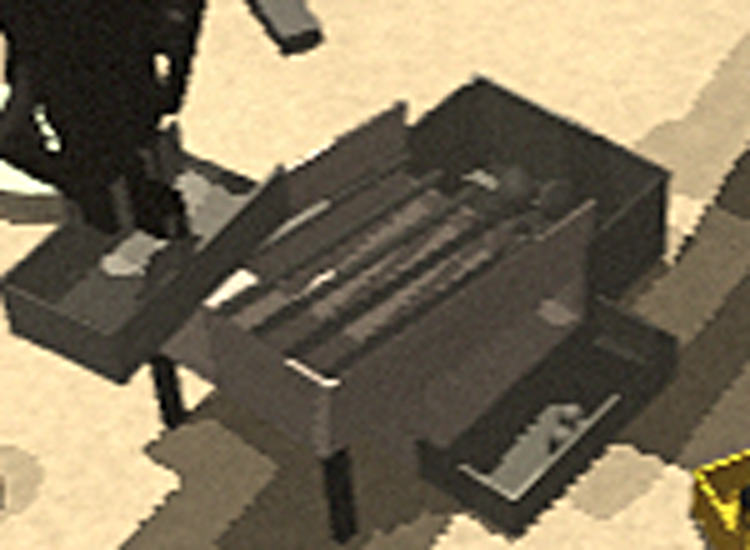

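Run:
```python
from h import *
c=dict(np.load('pics/after.npz')); w=cloud(c).reshape(-1,3); px=c['pixels'].reshape(-1,3)
g=lip_to_grip(LIP+[0,0,.22],PY,0)
q=scoop_R(PY).inv().apply(w-g)
m=(abs(q[:,0])<.09)&(abs(q[:,1])<.05)&(q[:,2]<-.012)&(q[:,2]>-.075); q=q[m]
for lo in np.arange(-.08,.065,.015):
    b=q[(q[:,0]>=lo)&(q[:,0]<lo+.015)&(q[:,1]>.027)]
    if len(b)>3: print('side x%.3f'%lo,len(b),'ztop %.4f zbot %.4f y %.4f'%(np.percentile(b[:,2],97),np.percentile(b[:,2],3),np.percentile(b[:,1],95)))
print('x ext',np.percentile(q[:,0],[.5,99.5]),'y',np.percentile(q[:,1],[.5,99.5]))
r=q[q[:,0]>.045]; 
for lo in np.arange(-.04,.04,.016):
    b=r[(r[:,1]>=lo)&(r[:,1]<lo+.016)]
    if len(b)>3: print('rear y%.3f'%lo,len(b),np.percentile(b[:,2],[3,97]).round(4))
# things above trays in sorter frame
S=R.from_euler('z',SY).inv().apply(w-SO)
u=np.tile(np.arange(512),384);v=np.repeat(np.arange(384),512)
for uu,vv in[(233,162),(240,164),(242,208),(245,207),(239,213),(228,161),(226,168)]:
    i=vv*512+uu; print(uu,vv,S[i].round(3),px[i])
```

```text
side x-0.080 34 ztop -0.0285 zbot -0.0590 y 0.0343
side x-0.065 47 ztop -0.0282 zbot -0.0593 y 0.0341
side x-0.050 50 ztop -0.0282 zbot -0.0593 y 0.0346
side x-0.035 54 ztop -0.0286 zbot -0.0618 y 0.0345
side x-0.020 57 ztop -0.0191 zbot -0.0628 y 0.0343
side x-0.005 74 ztop -0.0135 zbot -0.0602 y 0.0344
side x0.010 58 ztop -0.0286 zbot -0.0609 y 0.0345
side x0.025 57 ztop -0.0285 zbot -0.0609 y 0.0347
side x0.040 70 ztop -0.0285 zbot -0.0610 y 0.0346
x ext [-0.07770631  0.05335101] y [-0.03228998  0.03506776]
rear y-0.040 30 [-0.0592 -0.0285]
rear y-0.024 51 [-0.0606 -0.0285]
rear y-0.008 53 [-0.0602 -0.0293]
rear y0.008 58 [-0.0606 -0.029 ]
rear y0.024 60 [-0.0612 -0.0285]
233 162 [-0.141 -0.021  0.023] [51 48 42]
240 164 [-0.147  0.002  0.024] [38 37 33]
242 208 [-0.016  0.113  0.013] [41 42 34]
245 207 [-0.021  0.12   0.018] [67 64 55]
239 213 [-0.002  0.113  0.004] [59 57 48]
228 161 [nan nan nan] [91 87 74]
226 168 [-0.089 -0.005  0.046] [48 43 41]
```

The scoop is empty, level to within 0.5 mm, and sits 2 mm low in the grip. Two large balls are in the lower tray. I'll put the scoop back on its free starting spot and then inspect the trays.

Run:
```python
from h import *
p,r=tool(G0,GY)
robot.move_straight(p+[0,0,.19],r,vel=.14)
robot.move_straight(p+[0,0,.012],vel=.1); robot.dwell(.2)
f0=telemetry.get_state()['force'][2]
for dz in np.arange(.010,-.005,-.001):
    robot.move_straight(p+[0,0,dz],vel=.02); f=telemetry.get_state()['force'][2]
    if f>f0+3: break
print('touch',dz,f0,f)
robot.move_gripper(.7); robot.dwell(.2)
robot.move_straight(p+[0,0,.15],vel=.12)
s=telemetry.get_state();print(s['clock'],s['force'])
c=snap('scene','fin'); a=cv2.imread('pics/fin.png')[125:265,140:400]
cv2.imwrite('pics/m3.png',np.clip(cv2.resize(a,None,fx=3,fy=3,interpolation=cv2.INTER_CUBIC)*1.5,0,255).astype(np.uint8))
# look into large tray with wrist camera
w=optics.camera('wrist');T=np.linalg.inv(w['camera_from_world']);Rt=R.from_rotvec(telemetry.get_state()['tcp_rot'])
print('cam in tool',Rt.inv().apply(T[:3,3]-telemetry.get_state()['ee_pos']).round(3),'axis',Rt.inv().apply(T[:3,2]).round(2))
print(sorter([-.14,0,0]),sorter([0,.11,0]))
```

```text
touch 8.673617379884035e-18 -2.807502857537957 4.6198876754007845
28.0917 [0.26085442 0.36757091 1.48526952]
cam in tool [ 0.068 -0.001 -0.142] axis [-0.27 -0.    0.96]
[0.43669174 0.01071337 0.        ] [0.60099622 0.07929935 0.        ]
```

View pics/m3.png

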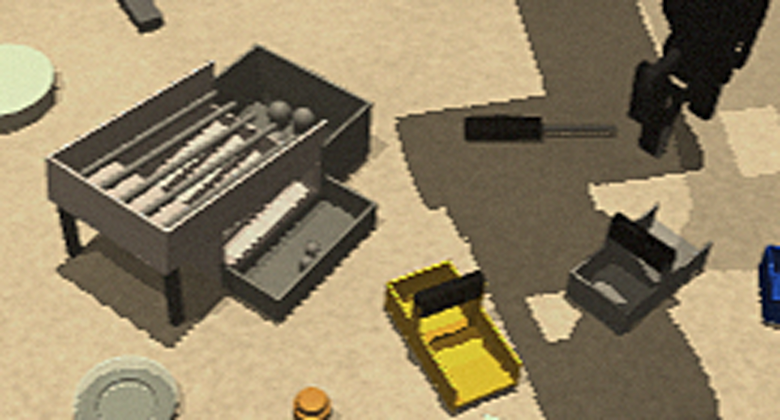

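The scoop is down and upright on its old spot at (640,270) in the crop, and it's empty. I can see two small balls and two large ones, so I'll look from above with the wrist camera for the third of each.

Run:
```python
from h import *
t=sorter([-.07,.04+.05,.33])
r=(scoop_R(SY)*FLIP).as_rotvec()
s=telemetry.get_state(); robot.move_straight(s['ee_pos']+[0,0,.12],vel=.2)
robot.move_to(t,r); robot.dwell(.2)
c=snap('wrist','w1'); a=cv2.imread('pics/w1.png')
cv2.imwrite('pics/w1b.png',np.clip(cv2.resize(a,(768,576),interpolation=cv2.INTER_CUBIC)*1.5,0,255).astype(np.uint8))
print(telemetry.get_state()['clock'])
```

```text
30.3417
```

View pics/w1b.png

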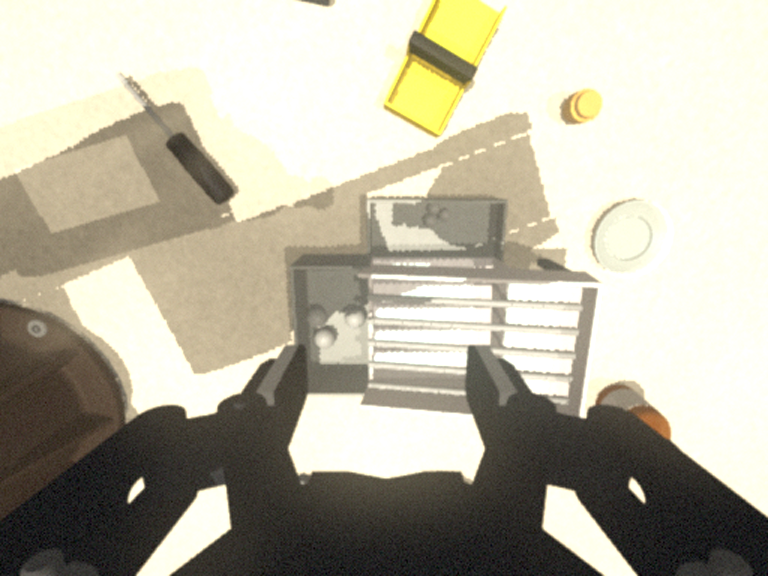

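All three large balls are in the lower tray at (316,315), (325,336) and (355,316). The small ones form a cluster near (433,215), so I'll zoom in to count them.

Run:
```python
from h import *
a=cv2.imread('pics/w1.png')[125:190,235:345]
cv2.imwrite('pics/w1c.png',np.clip(cv2.resize(a,None,fx=7,fy=7,interpolation=cv2.INTER_CUBIC).astype(float)*1.3,0,255).astype(np.uint8))
c=dict(np.load('pics/fin.npz')); w=cloud(c).reshape(-1,3)
q=scoop_R(GY).inv().apply(w-[.501,.378,0]); q=q[(abs(q[:,0])<.1)&(abs(q[:,1])<.06)&(q[:,2]<.08)]
h=q[(q[:,2]>.005)]
for lo in(-.07,-.045,.02,.04): 
    b=h[(h[:,0]>lo)&(h[:,0]<lo+.015)&(abs(h[:,1])>.026)]; print(lo,[np.percentile(b[b[:,1]*s>0][:,2],97).round(4) for s in(1,-1)])
```

```text
-0.07 [np.float64(0.0347), np.float64(0.0343)]
-0.045 [np.float64(0.0339), np.float64(0.0325)]
0.02 [np.float64(0.0351), np.float64(0.0334)]
0.04 [np.float64(0.0349), np.float64(0.0329)]
```

View pics/w1c.png

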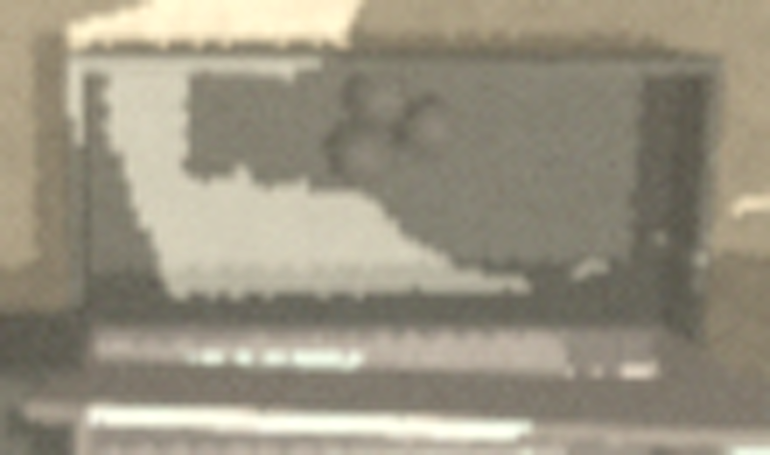

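The crop shows three small balls in the side tray, at (378,98), (428,122) and (365,150). The scoop's rim is 34 mm up all round, so it's flat. Handing in.

```bash
python3 -c "
from h import *
workorder.job_done(); print(telemetry.get_state()['clock'])"
```

```text
the job is handed in; nothing more can be done
the job is handed in; nothing more can be done
```

I poured all six balls from the steel scoop at the sorter's upper end and they sorted correctly. I then set the empty scoop down upright on its original spot, let go, and handed the job in after about 30 s of robot time (limit 69 s).

**Last checks:**
- **Balls:** the wrist camera shows three large balls in the lower tray and three small ones in the side tray, and the scoop is empty.
- **Scoop:** its rim measures 33–35 mm above the bench all round, so it stands flat. The gripper is clear of everything.
- **Other things on the bench:** the bystanders and look-alikes I could see in the last pictures look unmoved. I judged that by eye and did not measure it.

**What did not go as planned:** during the pour the scoop's underside rested lightly on the sorter's end wall, at roughly 12 N. It was sitting about 2 mm lower in the grip than I had assumed. The sorting was not affected, and the scoop was still level when I checked it afterwards.

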